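# Set the bottle holder to a new bottle and lock it from below

## Task

The bottle holder is still set too wide for the bottle standing in it. Free the clamp knob on the underside of the holder's little shelf, slide the jaw along until it bears on the bottle and the bottle sits firmly back in the V of the stop - gently, it is glass - and lock the jaw there with the knob: firmly hand-tight, about an eighth of a turn after the clamp bites, no more. Leave the bottle standing upright and the other things on the bench alone.

Things in the scene. Friction and masses are not known exactly. Their poses are not given: they have to be found in the camera images.
- holder: bench fixture for one bottle on an aluminium base plate 385 x 120 x 12 mm, fixed to the bench. Origin on the bench near the plate's middle; x axis along the bar from the knob towards the bottle, z up. Knob axis at x = -95 mm; bar, jaw and V stop lie along y = 0. A blue post at x = -165 mm (60 mm wide, 88 mm high) carries the shelf.
- clamp: blue shelf, 24 mm wide, jutting 79 mm from the post towards the bottle, 72 to 79 mm above the bench; the jaw's steel bar lies on it under a keeper 24 mm wide, 28 mm long (top at 94 mm). Origin on the bench under the knob's axis, axes as the holder's. The knob's cam lifts a sprung pad through the shelf against the bar, and so holds it.
- knob_grip (a point): centre of the round fluted black and orange knob under the shelf, on its vertical axis, 58 mm above the bench. 54 mm across, 20 mm high, so it shows on both sides of the shelf; 36 mm is free below it. Held by its rim, fingers reaching down past both sides of the shelf: 19 mm wide ones may swing 0.7 rad either way from square across the bar. It does not rise when turned.
- knob_top (a point): point on the knob's axis, 10 mm above knob_grip. Facing down, the knob tightens ANTICLOCKWISE seen from above and loosens clockwise. At the start it is tight, by an unmeasured 0.15 to 1.1 rad past the point where the pad meets the bar (the bite). It stays where it is left; its angle is not measured. 1.3 rad clockwise always frees it; stops are far beyond.
- keeper (a point): centre of the keeper's top, over the knob's axis. Feel of the knob: 0.44 N m of friction either way; past the bite the pad adds a clockwise (from above) torque on the knob of 0.38 N m per rad and presses the bar with 95 N per rad. Right is 0.5 to 0.9 rad past the bite: the torque reading has then shifted 0.17 to 0.32 N m from that of free turning the same way.
- jaw: the sliding jaw: blue upright V with black rubber faces (80 mm high, 74 mm wide) on the end of a level steel bar, moving along the holder's x axis. Origin at bench height where the bottle's axis lies when the jaw touches the bottle squarely. 65 mm of travel. With the clamp free the bar still drags with about 8 N, and stays where it is left.
- jaw_grip (a point): black rubber sleeve on the bar, a good place to take it: centre of the bar, 84 mm above the bench, 96 mm behind the jaw's origin (-x). The bar is 16 mm wide (holder's y) and 10 mm high; the back of the jaw is 28 mm ahead of this point and rises to 110 mm above the bench.
- backstop: foot of the fixed blue V stop beyond the bottle (V 100 mm high above the bench). Origin at bench height where the bottle's axis lies when seated in the V at its middle setting; the V is bolted in slots and stands an unmeasured 0 to 12 mm before or behind that.
- bottle: the empty clear glass bottle standing loose in the holder, 1 to 33 mm short of its seat in the V stop: 68 mm across up to 145 mm, 250 mm tall, about 0.38 kg; origin at the centre of its foot, on the base plate, 12 mm above the bench. The jaw slides it back (2 to 3 N) until the V stops it. Push it with 5 to 15 N there, never with over 20 N.
- bottle_a: spare clear glass bottle like the one in the holder, standing to the right; 68 mm across, 250 mm tall, origin under its foot
- bottle_b: spare amber glass bottle of the same shape, standing to the right; origin under its foot
- jar: glass jar with a black cap, 80 mm across, 100 mm tall, standing to the left; origin under its foot
- stopper_a: wooden T-stopper, 30 mm across its head, 34 mm tall, standing on its head; origin under it
- stopper_b: second wooden T-stopper, the same; origin under it
- mallet: rubber mallet with a wooden handle, lying to the left; origin under the middle of it
- scanner: grey hand scanner, about 165 by 62 by 40 mm, lying to the right; origin under its middle
Mind the look-alikes: they are no part of the job. Leave any red or yellow look-alike of the bottle alone.

How it is judged:
On the way, in this order (a step that is already met when the one before it is completed fails the run):
1. the clamp is freed: its pad no longer presses on the jaw's bar (contact force between clamp and jaw below 0.5 N), for 0.2 s.
2. the jaw bears on the bottle and the bottle on the V stop (contact force between jaw and bottle above 1 N and contact force between backstop and bottle above 0.5 N), for 0.2 s.
At the end, for the whole second after the job is handed in: The clamp presses the bar with 40 to 90 N, the jaw bears on the bottle (over 1 N), the bottle bears on the V stop (over 0.5 N), and it stands upright (within 0.05 rad) and still (all of step 2 and contact force between clamp and jaw between 40 and 90 N and angle between bottle's own z axis and vertical below 0.05 rad and linear speed of bottle below 0.01 m/s); the robot touches nothing.
It fails at once if the glass is pushed too hard by the jaw (contact force between jaw and bottle above 20 N).
It fails at once if the bottle is tipped (angle between bottle's own z axis and vertical above 0.2 rad).
It fails at once if one of the other things on the bench is moved by more than 20 mm (distance of any of bottle_a, bottle_b, jar, stopper_a, stopper_b, mallet, scanner from where it was at the start of the episode above 0.02 m).
It also fails if it takes over 72 s, if anything falls off the work surface, if the arm or the gripper's body presses on something with over 40 N, if the wrist force passes 120 N, or if a joint passes its speed limit or range.

## Robot

A 7-joint arm with a two-finger parallel gripper is mounted at the origin on the work surface. World frame = base frame: x ahead of the robot, y to its left, z up, the work surface at z = 0. Lengths are in m, angles in rad, forces in N, time in s.
With the tool pointing down it reaches from about 0.425 to 0.875 m from the base axis. Payload 4.7 kg.
Tool frame: the origin (TCP) lies at the very end of the fingers, on their centre line; the grasp point (between the pads) lies 19 mm behind it; y points along the fingers, x is the direction in which the jaws open and shut, and the axes are right-handed (so a half turn about y gives the same grasp; the last joint's range is limited). The gripper opens to 87 mm and grips with 3 to 60 N. Pads are 19 mm wide; open, the fingers measure 117 mm over their backs; the gripper's body (75 mm by 190 mm) begins 51 mm behind the grasp point.
Start: joints at [1.169, 0.321, -0.07, 1.45, 0.023, 1.371, -0.057], TCP at [0.263, -0.595, 0.223] pointing down, gripper open.
Joint ranges: [-2.86, 2.86], [-0.3, 2.09], [-1.38, 1.24], [0.06, 2.45], [-1.56, 4.7], [0.09, 2.05], [-2.69, 2.69]. Speed limits (rad/s): [2.57, 2.57, 3.14, 3.14, 3.14, 3.14, 3.14].

## Interface

Orientations are given as a unit quaternion [w, x, y, z].
In Python, from station import env gives the robot as it stands. The module is installed in compiled form; this text tells all that it offers.
- The arm moves only by the shell command python3 -m jog 'ROWS' [FORCE]. ROWS is text: rows parted by semicolons, each of 7 numbers parted by spaces: the shift along the world's x, y, z in units of 30 mm (1.0 is 30 mm), then the turn, a rotation vector about the world's x, y, z in units of 6 degrees (1.0 is 6 degrees), then the gripper command: -1 is fully open, 1 is shut, values between are in proportion. In form: tx ty tz rx ry rz grip; .... A call has 1 to 5 rows; each row is the pose to reach, as a shift and turn from the pose commanded when the call began; what a row does not reach only later rows make up. A row lasts 1/12 s, in which the tool goes at most 41.7 mm and 7.16 degrees, less where a joint would pass 70% of its speed; a pose out of reach is approached as far as the arm can. A call with a gripper value outside its range is refused whole. The fingers move at their own pace and stop on an object; FORCE is the grip in N (left out, the last holds). Time passes only in rows, so rows that repeat a pose let the fingers close. It gives the time, the measured TCP pose, the force and the opening at its end, in the units of the state.
- env.observe(): the state, without advancing time (a new reading comes with each control period).
- env.camera(name): name is "scene" or "top"; returns a dict with "pixels" (384x512x3 uint8, red, green, blue), "K" (3x3 intrinsics, pixels), "origin" and "rotation" of the camera in the world. Camera axes: x right, y up, looking along -z (the intrinsics and any distortion apply to the point x, -y, -z); pixel columns grow to the right and rows downward; lengths in m; the calibration is good to about 2 mm. A picture is of the moment at which its call begins. There is no depth.
- env.finish_job(): hands the job in, once; it reports no verdict.
The state is a dict: "time_s": time; "joints": joint angles; "qd": joint speeds; "tau": joint torques, N m; "eef_pos": TCP position; "ee_rot": TCP orientation; "contact_force": force on the tool from outside, world axes, zero at the start; "ft_torque": the same for the moment, N m; "gripper_width": opening from 0.0 (shut) to 1.0 (fully open).
Only numpy, scipy, OpenCV 4.12 (cv2) and the standard library are available. Lean on these libraries where they do the work, as an engineer would, in place of code of your own. Each camera call takes 0.05 s, during which the arm holds its last target.

## Working session

There is one attempt and no reset: what is moved stays moved. The work goes in short steps, Python scripts to look and compute and a shell command to move; the robot and the scene stay as the last step left them, time stands still between calls to the robot, and variables do not carry over. Pictures are saved under pics/ and viewed, and the job is handed in when it is done.

```bash
mkdir -p pics; ls; python3 - <<'E'
from station import env
import cv2,numpy as np
print(env.observe())
for n in("scene","top"):
    c=env.camera(n)
    cv2.imwrite(f"pics/{n}0.png",cv2.resize(c["pixels"][:,:,::-1],(800,600),interpolation=cv2.INTER_CUBIC))
    cv2.imwrite(f"pics/{n}0_raw.png",c["pixels"][:,:,::-1])
    print(n,{k:(v if k!="pixels" else 0) for k,v in c.items()})
E
```

```text
pics
{'time_s': 0.0, 'joints': array([ 1.16911203,  0.32181319, -0.07005264,  1.45168248,  0.02258537,
        1.37078248, -0.05689534]), 'qd': array([-5.87352234e-04, -7.58364110e-05, -4.43914626e-04, -3.61292133e-05,
        7.00138975e-04,  3.71825104e-04,  1.47522463e-03]), 'tau': array([ 1.11367656e-04, -4.91289175e+01, -4.04097140e-01, -3.12528670e+01,
       -6.38931803e-02,  4.37049405e-02,  1.60246013e-04]), 'eef_pos': array([ 0.26225747, -0.59414051,  0.22146387]), 'ee_rot': array([ 0.59277142, -0.59209486,  0.38661441, -0.3854543 ]), 'contact_force': array([-0.6014298 , -0.16380807,  0.87817914]), 'ft_torque': array([0.01421697, 0.00932588, 0.02465366]), 'gripper_width': 0.9981887960660545}
scene {'pixels': 0, 'K': array([[362.03502752,   0.        , 254.67681507],
       [  0.        , 362.03502752, 190.01486761],
       [  0.        ,   0.        ,   1.        ]]), 'origin': array([1.32036021, 0.4676099 , 0.73891959]), 'rotation': array([0.4297209 , 0.22724352, 0.40720042, 0.77323228])}
top {'pixels': 0, 'K': array([[366.66053581,   0.        , 250.72410541],
       [  0.        , 366.66053581, 193.40159986],
       [  0.        ,   0.        ,   1.        ]]), 'origin': array([ 0.39974642, -0.0508518 ,  1.18891503]), 'rotation': array([ 0.71328683,  0.03750573, -0.02865031, -0.69928133])}
```

View pics/scene0.png

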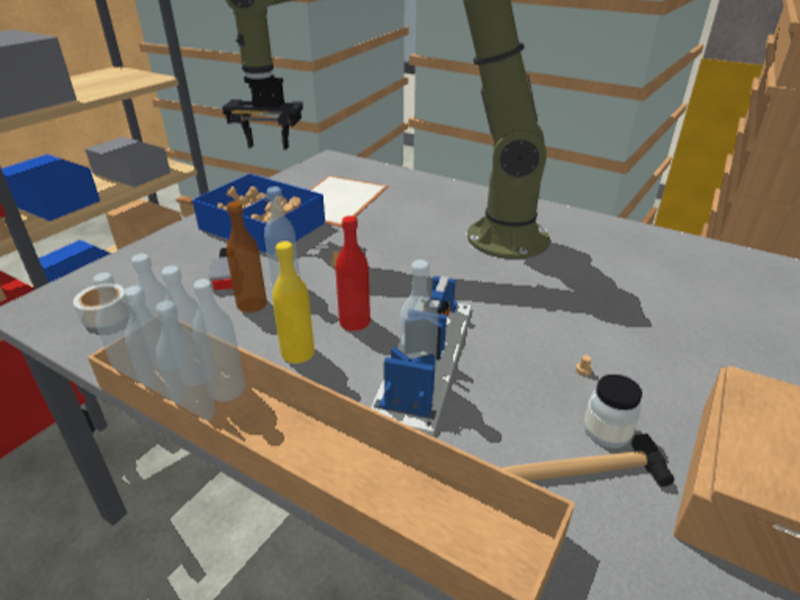

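View pics/top0.png

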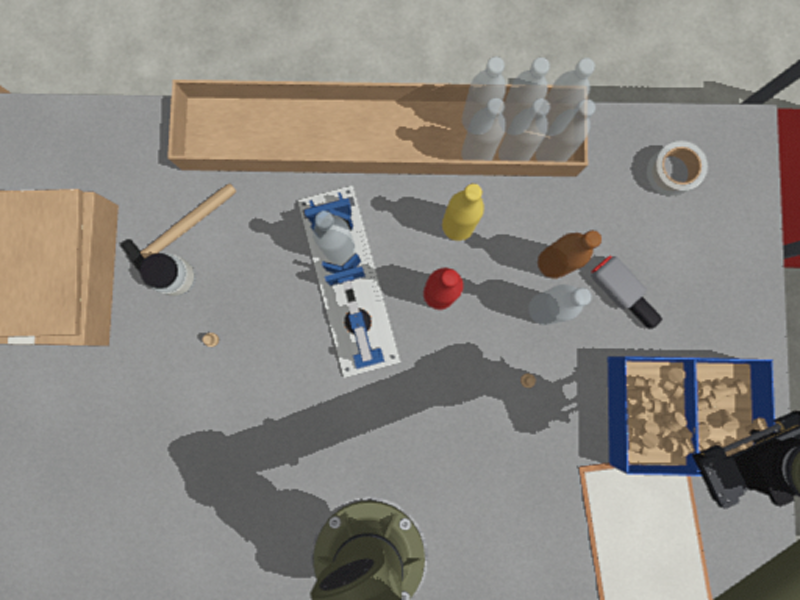

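The holder is at top (350,285)/800x600. The clear bottle standing in it is at top (335,238) and scene (420,310). Candidates to be confused with it: clear spare at top (560,303), amber (570,253), yellow (462,212), red (443,288), plus the clear bottles in the crate (530,110). The one in the holder, between the blue Vs, is the one I want. Close crops next.

```bash
cat > h.py <<'E'
import numpy as np,cv2
from scipy.spatial.transform import Rotation as R
def cam(c):
    q=c["rotation"];return c["K"],np.array(c["origin"]),R.from_quat([q[1],q[2],q[3],q[0]]).as_matrix()
def ray(c,uv):
    K,o,M=cam(c);d=np.array([(uv[0]-K[0,2])/K[0,0],-(uv[1]-K[1,2])/K[1,1],-1.]);d=M@d
    return o,d/np.linalg.norm(d)
def atz(c,uv,z):
    o,d=ray(c,uv);return o+d*(z-o[2])/d[2]
def tri(c1,u1,c2,u2):
    o1,d1=ray(c1,u1);o2,d2=ray(c2,u2)
    A=np.stack([d1,-d2],1);s=np.linalg.lstsq(A,o2-o1,rcond=None)[0]
    a=o1+s[0]*d1;b=o2+s[1]*d2;return (a+b)/2,np.linalg.norm(a-b)
def proj(c,p):
    K,o,M=cam(c);q=M.T@(np.array(p)-o);return np.array([K[0,2]+K[0,0]*q[0]/-q[2],K[1,2]+K[1,1]*q[1]/q[2]])
def crop(c,u0,v0,w,h,s,fn):
    im=c["pixels"][v0:v0+h,u0:u0+w,::-1];im=cv2.resize(im,(w*s,h*s),interpolation=cv2.INTER_CUBIC)
    for k in range(0,w,10):
        cv2.putText(im,str(u0+k),(k*s,10),0,.33,(0,255,255),1);cv2.line(im,(k*s,12),(k*s,18),(0,255,255),1)
    for k in range(0,h,10):
        cv2.putText(im,str(v0+k),(0,k*s+4),0,.33,(0,255,255),1);cv2.line(im,(22,k*s),(28,k*s),(0,255,255),1)
    cv2.imwrite(fn,im)
E
python3 - <<'E'
from station import env
from h import *
import pickle
t=env.camera("top");s=env.camera("scene");pickle.dump((t,s),open("c0.pkl","wb"))
crop(t,180,110,90,135,4,"pics/tc.png");crop(s,235,155,75,125,4,"pics/sc.png")
E
```

```text
(no output)
```

View pics/tc.png

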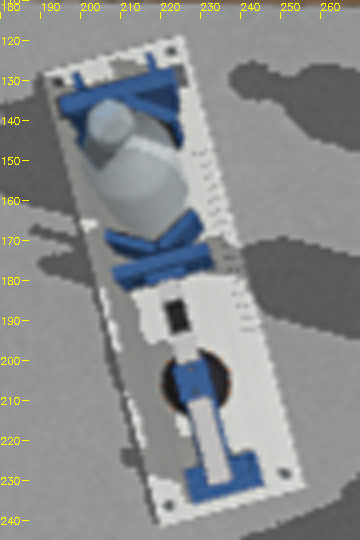

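View pics/sc.png

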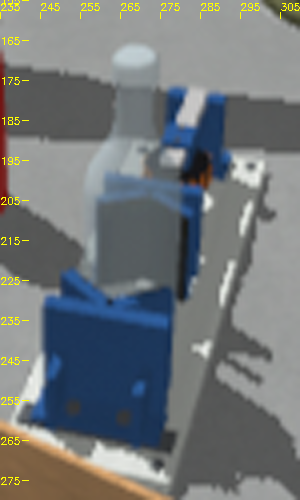

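```bash
python3 - <<'E'
from h import *
import pickle
t,s=pickle.load(open("c0.pkl","rb"))
f=lambda x,y:(180+x/4-.5+.125,110+y/4-.5+.125)
C=[atz(t,f(*p),.012)[:2] for p in [(43,73),(187,36),(304,486),(158,525)]]
for c in C: print(c)
C=np.array(C);m=C.mean(0);print("centre",m,[np.linalg.norm(C[i]-C[(i+1)%4]) for i in range(4)])
x=(C[0]+C[1]-C[2]-C[3]);x/=np.linalg.norm(x);yaw=np.arctan2(x[1],x[0]);y=np.array([-x[1],x[0]]);print("yaw",yaw)
for n,p,z in [("keeper",(194,381),.094),("knob",(196,382),.068),("sleeve",(177,316),.089),("post",(224,474),.088),("jawtopback",(163,265),.11)]:
    w=atz(t,f(*p),z);print(n,w,"holder",(w[:2]-m)@x,(w[:2]-m)@y)
g=lambda x,y:(235+x/4-.375,155+y/4-.375)
for n,a,b in [("postTL? ",(244,452),(221,91)),("postR corner",(187,467),(169,92))]: print(n,tri(t,f(*a),s,g(*b)))
for n,a,b in [("bottle mouth",(111,117),(134,53)),]: 
    w=tri(t,f(*a),s,g(*b));print(n,w,(w[0][:2]-m)@x,(w[0][:2]-m)@y)
for hx,hz in [(-.095,.094),(-.165,.088),(-.1925,.012)]:
    p=np.r_[m+x*hx,hz];print(hx,p,proj(s,p),proj(t,p))
E
```

```text
[0.72245363 0.16770022]
[0.75556209 0.05015859]
[ 0.38942676 -0.05307883]
[0.35612329 0.06267846]
centre [0.55589144 0.05686461] [np.float64(0.12211554002050053), np.float64(0.38041168410031956), np.float64(0.12045277195941698), np.float64(0.38108724114515347)]
yaw 0.27701587034542474
keeper [0.46660051 0.0308507  0.094     ] holder -0.09300124274890403 -0.0006022835864851811
knob [0.46745135 0.03123801 0.068     ] holder -0.09207691330286515 -0.00046243745772865734
sleeve [0.51577653 0.04534889 0.089     ] holder -0.04173496399454504 -0.00010580319741697885
post [0.39779265 0.00703377 0.088     ] holder -0.16569947353109574 -0.004693192690947264
jawtopback [0.5514549  0.05495918 0.11      ] holder -0.004788514050850255 -0.0006194540149452902
postTL?  (array([0.40465275, 0.01206784, 0.09336161]), np.float64(0.044180544660837026))
postR corner (array([0.41277825, 0.01601482, 0.09827219]), np.float64(0.04151775793634956))
bottle mouth (array([0.62538078, 0.07682769, 0.26207181]), np.float64(0.001199981589149423)) 0.07229974700630411 0.00019761006782854524
-0.095 [0.46451324 0.03088339 0.094     ] [279.57161844 187.22575803] [228.09586714 205.5711674 ]
-0.165 [0.39718193 0.01173934 0.088     ] [284.10215895 177.49740489] [234.04801691 228.29786256]
-0.1925 [0.37073034 0.00421846 0.012     ] [284.72126088 191.66245389] [237.55397589 236.64550047]
```

```bash
cat > st.py <<'E'
from station import env
from h import *
KN=np.array([.4655,.0310]);YAW=.277
o=env.observe();q=o["ee_rot"];M=R.from_quat([q[1],q[2],q[3],q[0]]).as_matrix()
a=np.arctan2(M[1,0],M[0,0])
sw=(a-YAW-np.pi/2+np.pi/2)%np.pi-np.pi/2
p=np.array(o["eef_pos"])
print("t%.2f"%o["time_s"],"tcp",p.round(4),"toolx yaw %.4f"%a,"swing from square %.4f"%sw,"down",M[:,1].round(3),"F",o["contact_force"].round(2),"T",o["ft_torque"].round(3),"w %.3f"%o["gripper_width"])
ex=np.array([np.cos(YAW),np.sin(YAW)]);ey=np.array([-ex[1],ex[0]])
d=p[:2]-KN
print("rel knob in holder axes mm",(d@ex*1e3).round(1),(d@ey*1e3).round(1),"j7 %.2f"%o["joints"][6], "world shift to knob (units)",(-d/.03).round(3), "yaw to square (6deg units) %.2f"%(-np.degrees(sw)/6))
E
python3 st.py
```

```text
t0.20 tcp [ 0.2624 -0.5943  0.2219] toolx yaw -1.1550 swing from square 0.1388 down [-0.001  0.001 -1.   ] F [0.03 0.34 0.45] T [ 0.033 -0.027  0.027] w 0.999
rel knob in holder axes mm -366.4 -546.0 j7 -0.06 world shift to knob (units) [ 6.77  20.845] yaw to square (6deg units) -1.33
```

```bash
python3 - <<'E'
from h import *
import pickle
t,s=pickle.load(open("c0.pkl","rb"))
k=.64
for n,a,b in [("red",(450,275),(350,219)),("yellow",(473,191),(285,246)),("clear_a",(579,298),(274,190)),("amber",(593,239),(236,206)),("mallet?",(160,268),(620,390))]:
    print(n,tri(t,np.array(a)*k,s,np.array(b)*k))
E
```

```text
red (array([ 0.53373335, -0.13155933,  0.24691099]), np.float64(0.005114028961878727))
yellow (array([ 0.67759416, -0.16943302,  0.24472789]), np.float64(0.003913443844861248))
clear_a (array([ 0.50235127, -0.34875471,  0.24380447]), np.float64(0.0035780485672806837))
amber (array([ 0.59936677, -0.37002076,  0.24135359]), np.float64(0.005396418350481157))
mallet? (array([0.55937726, 0.41752545, 0.09466512]), np.float64(0.005932994995804701))
```

```bash
python3 -m jog '0 0 1.3 0 0 0 -1; 0.2 0.5 2.6 0 0 0 -1; 0.8 1.5 3.8 0 0 0.5 -1; 1.6 2.7 4.5 0 0 1 -1; 2.3 4 4.8 0 0 1.5 -1' 40; python3 st.py
```

```text
time_s: 0.62
eef_pos: [0.3233, -0.4903, 0.3648]
ee_rot: [-0.62, 0.622, -0.337, 0.34]
contact_force: [0.5, -0.8, 0.3]
gripper_width: 0.999
t0.62 tcp [ 0.3233 -0.4903  0.3648] toolx yaw -0.9983 swing from square 0.2955 down [ 0.002 -0.004 -1.   ] F [ 0.53 -0.76  0.35] T [-0.023 -0.067  0.004] w 0.999
rel knob in holder axes mm -279.4 -462.5 j7 -0.07 world shift to knob (units) [ 4.741 17.376] yaw to square (6deg units) -2.82
```

```bash
python3 -m jog '0.6 1.2 0 0 0 0.5 -1; 1 2.5 0 0 0 1 -1; 1.3 3.8 0 0 0 1.5 -1; 1.7 5.1 0 0 0 2 -1; 2 6.4 0 0 0 2.5 -1'; python3 st.py
```

```text
time_s: 1.03
eef_pos: [0.3835, -0.2955, 0.3615]
ee_rot: [-0.66, 0.66, -0.253, 0.253]
contact_force: [0.0, 0.1, 0.5]
gripper_width: 0.999
t1.03 tcp [ 0.3835 -0.2955  0.3615] toolx yaw -0.7331 swing from square 0.5607 down [ 0. -0. -1.] F [0.   0.11 0.49] T [-0.066 -0.112 -0.026] w 0.999
rel knob in holder axes mm -168.2 -291.6 j7 -0.11 world shift to knob (units) [ 2.734 10.882] yaw to square (6deg units) -5.35
```

```bash
python3 -m jog '0.5 1.3 0 0 0 0.2 -1; 1 2.6 0 0 0 0.4 -1; 1.5 3.9 0 0 0 0.6 -1; 1.8 5.2 0 0 0 0.8 -1; 2.1 6.5 0 0 0 0.85 -1'; python3 -m jog '0.3 1.3 0 0 0 0 -1; 0.5 2.6 0 0 0 0 -1; 0.6 3.9 0 0 0 0 -1; 0.6 4.3 0 0 0 0 -1; 0.6 4.35 0 0 0 0 -1'; python3 st.py
```

```text
time_s: 1.45
eef_pos: [0.4462, -0.1004, 0.3616]
ee_rot: [-0.67, 0.671, -0.224, 0.224]
contact_force: [1.8, -0.6, -0.5]
gripper_width: 1.003
time_s: 1.87
eef_pos: [0.4637, 0.0323, 0.362]
ee_rot: [0.671, -0.671, 0.222, -0.222]
contact_force: [0.3, -0.7, -0.1]
gripper_width: 1.002
t1.87 tcp [0.4637 0.0323 0.362 ] toolx yaw -0.6393 swing from square 0.6545 down [ 0.001  0.    -1.   ] F [ 0.3  -0.7  -0.14] T [-0.017 -0.058  0.034] w 1.002
rel knob in holder axes mm -1.4 1.7 j7 -0.69 world shift to knob (units) [ 0.06  -0.043] yaw to square (6deg units) -6.25
```

```bash
python3 -m jog '0.06 -0.04 -1.3 0 0 0 -1; 0.06 -0.04 -2.6 0 0 0 -1; 0.06 -0.04 -3.9 0 0 0 -1; 0.06 -0.04 -5.2 0 0 0 -1; 0.06 -0.04 -6.2 0 0 0 -1'; python3 st.py; python3 - <<'E'
from station import env
from h import *
c=env.camera("top");crop(c,170,110,110,140,4,"pics/t2.png")
c=env.camera("scene");crop(c,225,110,110,150,4,"pics/s2.png")
E
```

```text
time_s: 2.28
eef_pos: [0.4643, 0.0244, 0.1726]
ee_rot: [-0.669, 0.671, -0.226, 0.225]
contact_force: [0.4, -0.2, -0.1]
gripper_width: 1.001
t2.28 tcp [0.4643 0.0244 0.1726] toolx yaw -0.6496 swing from square 0.6442 down [-0.003 -0.001 -1.   ] F [ 0.45 -0.19 -0.1 ] T [-0.075  0.016  0.024] w 1.001
rel knob in holder axes mm -3.0 -6.0 j7 -0.74 world shift to knob (units) [0.04 0.22] yaw to square (6deg units) -6.15
```

View pics/t2.png

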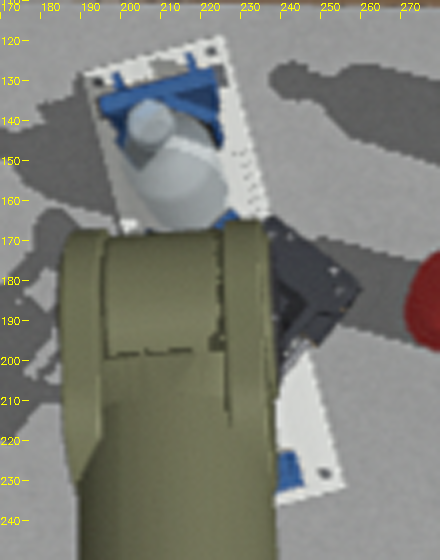

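View pics/s2.png

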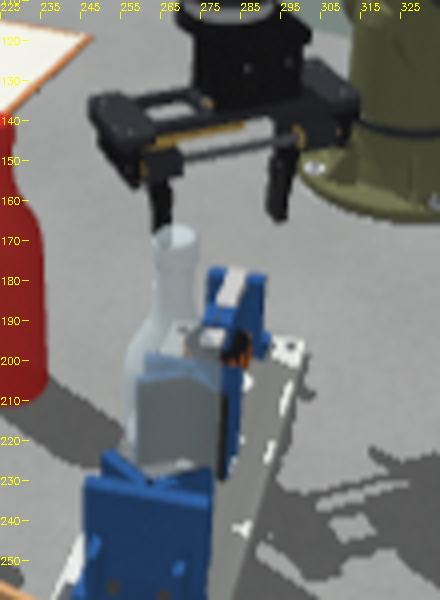

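```bash
python3 -m jog '0 0 0 0 0 0 -1; 0 0 0 0 0 0 -1'; python3 st.py
```

```text
time_s: 2.55
eef_pos: [0.4674, 0.0259, 0.1778]
ee_rot: [0.671, -0.67, 0.224, -0.226]
contact_force: [-0.1, 0.3, -0.1]
gripper_width: 0.998
t2.55 tcp [0.4674 0.0259 0.1778] toolx yaw -0.6483 swing from square 0.6455 down [ 0.003 -0.    -1.   ] F [-0.07  0.27 -0.1 ] T [-0.042 -0.038 -0.077] w 0.998
rel knob in holder axes mm 0.4 -5.4 j7 -0.74 world shift to knob (units) [-0.062  0.169] yaw to square (6deg units) -6.16
```

```bash
python3 -m jog '-0.03 0.16 0 0 0 0 -1; -0.03 0.16 -1 0 0 0 -1; -0.03 0.16 -2 0 0 0 -1; -0.03 0.16 -2.5 0 0 0 -1; -0.03 0.16 -2.5 0 0 0 -1'; python3 st.py;python3 -m jog '0 0 0 0 0 0 -1';python3 st.py
```

```text
time_s: 2.97
eef_pos: [0.4636, 0.0315, 0.0993]
ee_rot: [-0.67, 0.671, -0.226, 0.224]
contact_force: [-0.4, -0.4, -0.1]
gripper_width: 0.997
t2.97 tcp [0.4636 0.0315 0.0993] toolx yaw -0.6469 swing from square 0.6469 down [-0.003  0.    -1.   ] F [-0.38 -0.42 -0.14] T [-0.032  0.035  0.007] w 0.997
rel knob in holder axes mm -1.7 1.0 j7 -0.81 world shift to knob (units) [ 0.063 -0.016] yaw to square (6deg units) -6.18
time_s: 3.05
eef_pos: [0.4657, 0.0317, 0.1019]
ee_rot: [0.671, -0.67, 0.224, -0.225]
contact_force: [0.0, -1.4, 0.4]
gripper_width: 0.996
t3.05 tcp [0.4657 0.0317 0.1019] toolx yaw -0.6469 swing from square 0.6469 down [ 0.001  0.    -1.   ] F [ 0.03 -1.4   0.38] T [ 0.008 -0.034  0.055] w 0.996
rel knob in holder axes mm 0.4 0.6 j7 -0.81 world shift to knob (units) [-0.008 -0.023] yaw to square (6deg units) -6.18
```

```bash
python3 -m jog '0 0 -0.8 0 0 0 -1; 0 0 -1.6 0 0 0 -1; 0 0 -2.03 0 0 0 -1; 0 0 -2.03 0 0 0 -1'; python3 st.py;python3 -m jog '0 0 0 0 0 0 0; 0 0 0 0 0 0 0.6; 0 0 0 0 0 0 1; 0 0 0 0 0 0 1; 0 0 0 0 0 0 1' 30;python3 st.py
```

```text
time_s: 3.38
eef_pos: [0.4648, 0.0313, 0.0396]
ee_rot: [-0.67, 0.67, -0.225, 0.225]
contact_force: [-0.9, 1.1, -0.7]
gripper_width: 0.997
t3.38 tcp [0.4648 0.0313 0.0396] toolx yaw -0.6474 swing from square 0.6464 down [-0.001  0.    -1.   ] F [-0.89  1.15 -0.69] T [-0.032 -0.009  0.006] w 0.997
rel knob in holder axes mm -0.6 0.5 j7 -0.89 world shift to knob (units) [ 0.023 -0.011] yaw to square (6deg units) -6.17
time_s: 3.8
eef_pos: [0.4657, 0.0313, 0.0407]
ee_rot: [0.67, -0.67, 0.224, -0.226]
contact_force: [0.4, -0.5, -0.2]
gripper_width: 0.705
t3.80 tcp [0.4657 0.0313 0.0407] toolx yaw -0.6473 swing from square 0.6465 down [ 0.002 -0.001 -1.   ] F [ 0.37 -0.54 -0.15] T [-0.052 -0.016 -0.04 ] w 0.705
rel knob in holder axes mm 0.3 0.2 j7 -0.89 world shift to knob (units) [-0.007 -0.01 ] yaw to square (6deg units) -6.17
```

```bash
python3 -m jog '0 0 0 0 0 0 1; 0 0 0 0 0 0 1; 0 0 0 0 0 0 1; 0 0 0 0 0 0 1' 45;python3 st.py
```

```text
time_s: 4.13
eef_pos: [0.467, 0.0302, 0.0405]
ee_rot: [0.67, -0.67, 0.223, -0.227]
contact_force: [4.0, -3.1, -1.0]
gripper_width: 0.61
t4.13 tcp [0.467  0.0302 0.0405] toolx yaw -0.6477 swing from square 0.6461 down [ 0.004 -0.001 -1.   ] F [ 4.04 -3.11 -1.04] T [-0.462 -0.727  0.043] w 0.610
rel knob in holder axes mm 1.3 -1.2 j7 -0.89 world shift to knob (units) [-0.051  0.028] yaw to square (6deg units) -6.17
```

```bash
cat > z.py <<'E'
from station import env
from h import *
o=env.observe();q=o["ee_rot"];M=R.from_quat([q[1],q[2],q[3],q[0]]).as_matrix()
a=np.arctan2(M[1,0],M[0,0]);sw=(a-.277-np.pi/2+np.pi/2)%np.pi-np.pi/2
print("Z t%.2f swing %.4f Tz %.3f F"%(o["time_s"],sw,o["ft_torque"][2]),o["contact_force"].round(1),o["eef_pos"].round(4),"w %.3f"%o["gripper_width"])
E
python3 -m jog '0.03 -0.02 0 0 0 0 1;0.03 -0.02 0 0 0 0 1' 50 >/dev/null; python3 z.py
python3 -m jog '0 0 0 0 0 -0.25 1;0 0 0 0 0 -0.5 1' >/dev/null; python3 z.py
python3 -m jog '0 0 0 0 0 -0.25 1;0 0 0 0 0 -0.5 1' >/dev/null; python3 z.py
python3 -m jog '0 0 0 0 0 -0.25 1;0 0 0 0 0 -0.5 1' >/dev/null; python3 z.py
```

```text
Z t4.30 swing 0.6462 Tz 0.053 F [ 2.2 -2.9  1.7] [0.467  0.0302 0.0405] w 0.607
Z t4.47 swing 0.5939 Tz 0.318 F [ 2.7 -2.6  2.4] [0.467  0.0302 0.0405] w 0.609
Z t4.63 swing 0.5417 Tz 0.388 F [ 2.1 -2.5  2.8] [0.467  0.0302 0.0405] w 0.608
Z t4.80 swing 0.4894 Tz 0.469 F [ 2.  -2.1  2.7] [0.4669 0.0303 0.0405] w 0.601
```

```bash

python3 -m jog '0 0 0 0 0 -0.4 1' >/dev/null; python3 z.py
python3 -m jog '0 0 0 0 0 -0.4 1' >/dev/null; python3 z.py
python3 -m jog '0 0 0 0 0 -0.4 1' >/dev/null; python3 z.py
python3 -m jog '0 0 0 0 0 -0.4 1' >/dev/null; python3 z.py
python3 -m jog '0 0 0 0 0 -0.4 1' >/dev/null; python3 z.py
python3 -m jog '0 0 0 0 0 -0.4 1' >/dev/null; python3 z.py
```

```text
Z t4.88 swing 0.4475 Tz 0.427 F [ 1.9 -2.8  3.1] [0.4669 0.0303 0.0405] w 0.608
Z t4.97 swing 0.4050 Tz 0.400 F [ 1.5 -1.9  2.7] [0.4669 0.0303 0.0405] w 0.612
Z t5.05 swing 0.3632 Tz 0.472 F [ 1.6 -3.6  2.5] [0.4668 0.0303 0.0405] w 0.609
Z t5.13 swing 0.3213 Tz 0.462 F [ 1.9 -3.3  3.4] [0.4668 0.0304 0.0405] w 0.608
Z t5.22 swing 0.2795 Tz 0.440 F [ 0.9 -3.   3.3] [0.4668 0.0304 0.0405] w 0.606
Z t5.30 swing 0.2376 Tz 0.408 F [ 1.3 -2.   3.2] [0.4668 0.0304 0.0405] w 0.611
```

```bash

python3 -m jog '0 0 0 0 0 -0.4 1' >/dev/null; python3 z.py
python3 -m jog '0 0 0 0 0 -0.4 1' >/dev/null; python3 z.py
python3 -m jog '0 0 0 0 0 -0.4 1' >/dev/null; python3 z.py
python3 -m jog '0 0 0 0 0 -0.4 1' >/dev/null; python3 z.py
python3 -m jog '0 0 0 0 0 -0.4 1' >/dev/null; python3 z.py
python3 -m jog '0 0 0 0 0 0 1' >/dev/null; python3 z.py
```

```text
Z t5.38 swing 0.1958 Tz 0.393 F [ 1.2 -2.8  3.8] [0.4668 0.0305 0.0405] w 0.603
Z t5.47 swing 0.1539 Tz 0.457 F [ 1.1 -1.2  3.2] [0.4667 0.0305 0.0404] w 0.611
Z t5.55 swing 0.1121 Tz 0.423 F [ 0.3 -1.1  3.7] [0.4667 0.0306 0.0405] w 0.610
Z t5.63 swing 0.0703 Tz 0.387 F [ 1.3 -1.8  4.1] [0.4667 0.0306 0.0404] w 0.610
Z t5.72 swing 0.0283 Tz 0.506 F [ 0.8 -2.1  3.1] [0.4667 0.0306 0.0405] w 0.608
Z t5.80 swing 0.0283 Tz -0.120 F [ 1.8 -1.5  3.5] [0.4667 0.0306 0.0405] w 0.605
```

```bash

python3 -m jog '0 0 0 0 0 0 0.25; 0 0 0 0 0 0 -0.1; 0 0 0 0 0 0 -0.6; 0 0 0 0 0 0 -1; 0 0 0 0 0 0 -1' ; python3 z.py
python3 -m jog '0 0 0 0 0 0 -1; 0 0 0.5 0 0 0 -1; 0 0 1.7 0 0 0 -1; 0 0 2.9 0 0 0 -1; 0 0 3.3 0 0 0 -1' ; python3 z.py; python3 st.py; python3 - <<'E'
from station import env
from h import *
c=env.camera("top");crop(c,170,110,110,140,4,"pics/t3.png")
c=env.camera("scene");crop(c,225,110,110,150,4,"pics/s3.png")
E
```

```text
time_s: 6.22
eef_pos: [0.4646, 0.0312, 0.0391]
ee_rot: [-0.57, 0.571, -0.419, 0.417]
contact_force: [-0.8, 1.0, -0.5]
gripper_width: 0.753
Z t6.22 swing 0.0295 Tz 0.020 F [-0.8  1.  -0.5] [0.4646 0.0312 0.0391] w 0.753
time_s: 6.63
eef_pos: [0.4679, 0.0316, 0.1429]
ee_rot: [0.572, -0.569, 0.416, -0.419]
contact_force: [1.3, 0.7, 0.6]
gripper_width: 0.989
Z t6.63 swing 0.0297 Tz 0.018 F [1.3 0.7 0.6] [0.4679 0.0316 0.1429] w 0.989
t6.63 tcp [0.4679 0.0316 0.1429] toolx yaw -1.2641 swing from square 0.0297 down [ 0.005 -0.    -1.   ] F [1.32 0.73 0.6 ] T [ 0.012 -0.038  0.018] w 0.989
rel knob in holder axes mm 2.5 -0.1 j7 -1.39 world shift to knob (units) [-0.081 -0.018] yaw to square (6deg units) -0.28
```

View pics/t3.png

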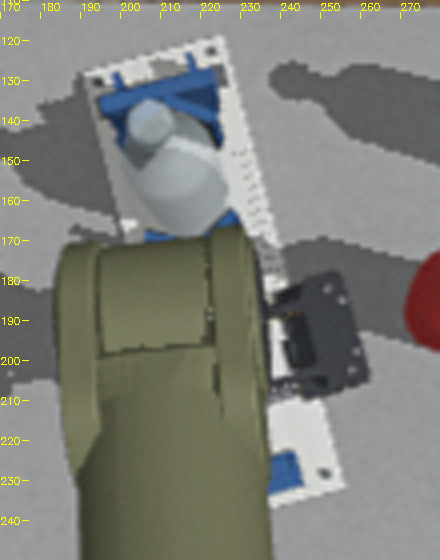

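View pics/s3.png

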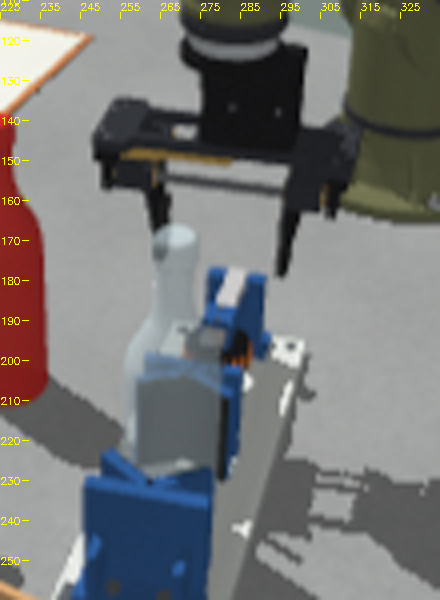

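```bash

python3 -m jog '0.8 0.23 0 0 0 -0.28 -1; 1.64 0.47 0 0 0 -0.28 -1; 1.64 0.47 0 0 0 -0.28 -1; 1.64 0.47 0 0 0 -0.28 -1' ; python3 st.py;python3 -m jog '0 0 0 0 0 0 -1' ; python3 st.py
```

```text
time_s: 7.07
eef_pos: [0.5143, 0.0457, 0.1369]
ee_rot: [-0.564, 0.565, -0.427, 0.424]
contact_force: [-1.2, -0.3, -0.0]
gripper_width: 1.0
t7.07 tcp [0.5143 0.0457 0.1369] toolx yaw -1.2928 swing from square 0.0010 down [-0.004  0.002 -1.   ] F [-1.17 -0.34 -0.03] T [0.009 0.053 0.038] w 1.000
rel knob in holder axes mm 50.9 0.8 j7 -1.51 world shift to knob (units) [-1.625 -0.489] yaw to square (6deg units) -0.01
time_s: 7.15
eef_pos: [0.5134, 0.045, 0.1372]
ee_rot: [-0.564, 0.565, -0.427, 0.425]
contact_force: [-0.7, 0.1, 0.3]
gripper_width: 1.0
t7.15 tcp [0.5134 0.045  0.1372] toolx yaw -1.2936 swing from square 0.0002 down [-0.004  0.    -1.   ] F [-0.71  0.07  0.34] T [-0.006 -0.018 -0.025] w 1.000
rel knob in holder axes mm 50.0 0.4 j7 -1.51 world shift to knob (units) [-1.598 -0.468] yaw to square (6deg units) -0.00
```

```bash

python3 -m jog '0 0 -1 0 0 0 -0.6; 0 0 -2 0 0 0 -0.3; 0 0 -2.37 0 0 0 0; 0 0 -2.37 0 0 0 0.3; 0 0 -2.37 0 0 0 0.5' 30 ; python3 st.py;python3 -m jog '0 0 0 0 0 0 1;0 0 0 0 0 0 1;0 0 0 0 0 0 1;0 0 0 0 0 0 1;0 0 0 0 0 0 1' ; python3 st.py
```

```text
time_s: 7.57
eef_pos: [0.5143, 0.0449, 0.0677]
ee_rot: [-0.564, 0.564, -0.427, 0.426]
contact_force: [1.1, 0.7, -0.9]
gripper_width: 0.706
t7.57 tcp [0.5143 0.0449 0.0677] toolx yaw -1.2941 swing from square -0.0003 down [-0.001 -0.    -1.   ] F [ 1.09  0.73 -0.91] T [ 0.012 -0.058 -0.004] w 0.706
rel knob in holder axes mm 50.7 -0.0 j7 -1.57 world shift to knob (units) [-1.627 -0.462] yaw to square (6deg units) 0.00
time_s: 7.98
eef_pos: [0.5155, 0.0449, 0.0683]
ee_rot: [0.564, -0.564, 0.426, -0.427]
contact_force: [-0.0, -0.0, 1.3]
gripper_width: 0.327
t7.98 tcp [0.5155 0.0449 0.0683] toolx yaw -1.2943 swing from square -0.0005 down [ 0.001 -0.    -1.   ] F [-0.03 -0.03  1.28] T [ 0.     0.025 -0.061] w 0.327
rel knob in holder axes mm 51.9 -0.3 j7 -1.57 world shift to knob (units) [-1.666 -0.462] yaw to square (6deg units) 0.01
```

```bash
python3 -m jog '0 0 0 0 0 0 1;0 0 0 0 0 0 1;0 0 0 0 0 0 1;0 0 0 0 0 0 1' ; python3 st.py
```

```text
time_s: 8.32
eef_pos: [0.5151, 0.0448, 0.0678]
ee_rot: [-0.564, 0.564, -0.426, 0.426]
contact_force: [-0.5, -0.7, 1.4]
gripper_width: 0.185
t8.32 tcp [0.5151 0.0448 0.0678] toolx yaw -1.2941 swing from square -0.0003 down [ 0. -0. -1.] F [-0.46 -0.71  1.37] T [-0.073  0.091  0.11 ] w 0.185
rel knob in holder axes mm 51.5 -0.3 j7 -1.57 world shift to knob (units) [-1.655 -0.46 ] yaw to square (6deg units) 0.00
```

```bash
cat > x.py <<'E'
from station import env
import numpy as np
o=env.observe();ex=np.array([.9619,.2735]);ey=np.array([-ex[1],ex[0]]);f=o["contact_force"];p=o["eef_pos"][:2]-np.array([.4655,.031])
print("X t%.2f Fx %.2f Fy %.2f Fz %.2f Tz %.2f Ty' %.2f pos %.2f lat %.2f w %.3f"%(o["time_s"],f[:2]@ex,f[:2]@ey,f[2],o["ft_torque"][2],o["ft_torque"][:2]@ey,p@ex*1e3,p@ey*1e3,o["gripper_width"]))
E
python3 x.py
python3 -m jog '0.064 0.018 0 0 0 0 1; 0.128 0.036 0 0 0 0 1'>/dev/null; python3 x.py
python3 -m jog '0.064 0.018 0 0 0 0 1'>/dev/null; python3 x.py
python3 -m jog '0.064 0.018 0 0 0 0 1'>/dev/null; python3 x.py
```

```text
X t8.32 Fx -0.64 Fy -0.56 Fz 1.37 Tz 0.11 Ty' 0.11 pos 51.53 lat -0.31 w 0.185
X t8.48 Fx -8.43 Fy 0.56 Fz 10.08 Tz 0.15 Ty' 1.81 pos 53.03 lat -0.32 w 0.181
X t8.57 Fx -9.22 Fy -0.19 Fz 10.05 Tz 0.12 Ty' 1.78 pos 54.94 lat -0.29 w 0.181
X t8.65 Fx -8.61 Fy 0.09 Fz 10.03 Tz 0.08 Ty' 1.77 pos 56.94 lat -0.30 w 0.179
```

```bash
for i in 1; do
python3 -m jog '0.064 0.018 0 0 0 0 1'>/dev/null; python3 x.py
python3 -m jog '0.064 0.018 0 0 0 0 1'>/dev/null; python3 x.py
python3 -m jog '0.048 0.014 0 0 0 0 1'>/dev/null; python3 x.py
python3 -m jog '0.048 0.014 0 0 0 0 1'>/dev/null; python3 x.py; done
```

```text
X t8.73 Fx -8.98 Fy -0.16 Fz 9.29 Tz 0.08 Ty' 1.82 pos 58.90 lat -0.25 w 0.180
X t8.82 Fx -8.65 Fy 0.38 Fz 9.69 Tz 0.10 Ty' 1.82 pos 60.90 lat -0.24 w 0.180
X t8.90 Fx -8.59 Fy -0.14 Fz 9.21 Tz 0.08 Ty' 1.70 pos 62.48 lat -0.26 w 0.183
X t8.98 Fx -8.77 Fy 1.31 Fz 9.55 Tz 0.08 Ty' 1.79 pos 63.95 lat -0.20 w 0.179
```

```bash

python3 -m jog '0.032 0.009 0 0 0 0 1'>/dev/null; python3 x.py
python3 -m jog '0.032 0.009 0 0 0 0 1'>/dev/null; python3 x.py
python3 -m jog '0.032 0.009 0 0 0 0 1'>/dev/null; python3 x.py
python3 -m jog '0.032 0.009 0 0 0 0 1'>/dev/null; python3 x.py
python3 -m jog '0.032 0.009 0 0 0 0 1'>/dev/null; python3 x.py
```

```text
X t9.07 Fx -8.39 Fy -0.36 Fz 9.51 Tz 0.16 Ty' 1.70 pos 65.01 lat -0.19 w 0.183
X t9.15 Fx -7.68 Fy 0.36 Fz 9.21 Tz 0.09 Ty' 1.74 pos 65.98 lat -0.23 w 0.177
X t9.23 Fx -8.48 Fy -0.59 Fz 9.21 Tz 0.06 Ty' 1.69 pos 66.96 lat -0.22 w 0.179
X t9.32 Fx -11.02 Fy 1.12 Fz 12.11 Tz 0.14 Ty' 2.14 pos 67.62 lat -0.20 w 0.180
X t9.40 Fx -9.66 Fy 0.13 Fz 11.63 Tz 0.10 Ty' 2.23 pos 68.25 lat -0.19 w 0.175
```

```bash

python3 -m jog '0.022 0.006 0 0 0 0 1'>/dev/null; python3 x.py
python3 -m jog '0.022 0.006 0 0 0 0 1'>/dev/null; python3 x.py
python3 -m jog '0.022 0.006 0 0 0 0 1'>/dev/null; python3 x.py
python3 -m jog '0.022 0.006 0 0 0 0 1'>/dev/null; python3 x.py
```

```text
X t9.48 Fx -10.73 Fy 0.33 Fz 12.05 Tz 0.12 Ty' 2.13 pos 68.91 lat -0.21 w 0.179
X t9.57 Fx -10.33 Fy 1.22 Fz 11.60 Tz 0.07 Ty' 2.19 pos 69.58 lat -0.16 w 0.181
X t9.65 Fx -10.52 Fy 0.98 Fz 10.63 Tz 0.10 Ty' 2.17 pos 70.26 lat -0.17 w 0.183
X t9.73 Fx -10.72 Fy 0.50 Fz 11.47 Tz 0.07 Ty' 2.03 pos 70.90 lat -0.18 w 0.180
```

```bash
python3 - <<'E'
from station import env
from h import *
c=env.camera("top");crop(c,170,110,110,140,4,"pics/t4.png")
c=env.camera("scene");crop(c,225,130,100,130,5,"pics/s4.png")
E
```

```text
(no output)
```

View pics/t4.png

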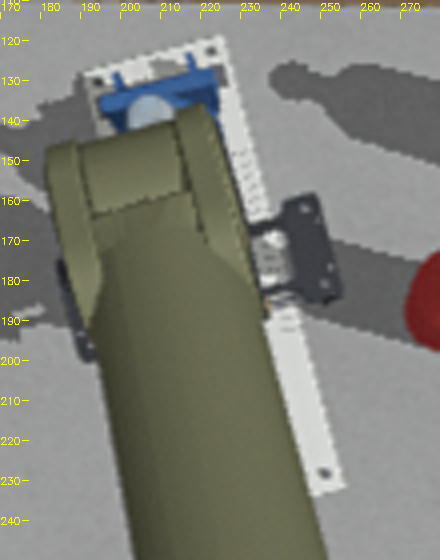

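View pics/s4.png

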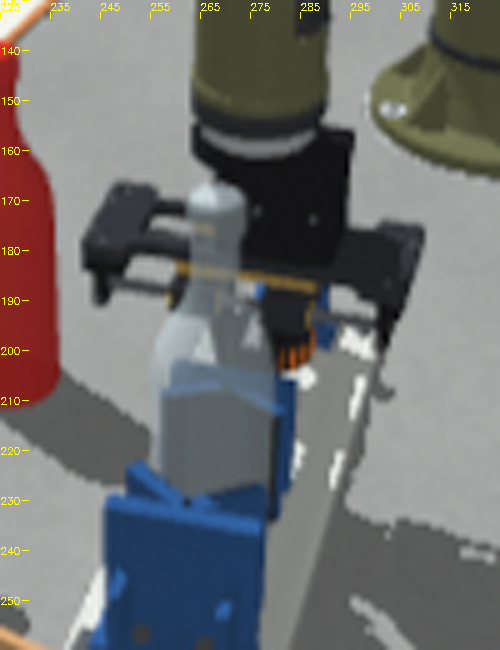

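```bash
cat >> x.py <<'E'
import sys
if len(sys.argv)>1 and abs(f[:2]@ex)>float(sys.argv[1]): sys.exit(1)
E
python3 -m jog '0.022 0.006 0 0 0 0 1'>/dev/null; python3 x.py 12.5 &&
python3 -m jog '0.022 0.006 0 0 0 0 1'>/dev/null; python3 x.py 12.5 &&
python3 -m jog '0.022 0.006 0 0 0 0 1'>/dev/null && python3 x.py 12.5 &&
python3 -m jog '0.022 0.006 0 0 0 0 1'>/dev/null && python3 x.py 12.5 &&
python3 -m jog '0.022 0.006 0 0 0 0 1'>/dev/null && python3 x.py 12.5 &&
python3 -m jog '0.022 0.006 0 0 0 0 1'>/dev/null && python3 x.py 12.5 &&
python3 -m jog '0.022 0.006 0 0 0 0 1'>/dev/null && python3 x.py 12.5 &&
python3 -m jog '0.022 0.006 0 0 0 0 1'>/dev/null && python3 x.py 12.5 &&
python3 -m jog '0.022 0.006 0 0 0 0 1'>/dev/null && python3 x.py 12.5 &&
python3 -m jog '0.022 0.006 0 0 0 0 1'>/dev/null && python3 x.py 12.5
```

```text
X t9.92 Fx -11.48 Fy 0.08 Fz 11.54 Tz 0.10 Ty' 2.22 pos 71.54 lat -0.19 w 0.179
X t10.00 Fx -10.60 Fy 1.29 Fz 11.32 Tz 0.10 Ty' 2.17 pos 72.21 lat -0.18 w 0.183
X t10.08 Fx -10.24 Fy 0.34 Fz 11.72 Tz 0.04 Ty' 2.22 pos 72.95 lat -0.17 w 0.180
X t10.17 Fx -9.71 Fy 0.77 Fz 11.43 Tz 0.05 Ty' 2.21 pos 73.63 lat -0.17 w 0.176
X t10.25 Fx -11.17 Fy 0.50 Fz 11.62 Tz 0.13 Ty' 2.19 pos 74.33 lat -0.15 w 0.181
X t10.33 Fx -11.00 Fy 0.65 Fz 10.95 Tz 0.17 Ty' 2.21 pos 75.00 lat -0.14 w 0.180
X t10.42 Fx -10.18 Fy 0.89 Fz 11.65 Tz 0.11 Ty' 2.18 pos 75.69 lat -0.12 w 0.178
X t10.50 Fx -10.40 Fy 1.07 Fz 10.82 Tz 0.11 Ty' 2.16 pos 76.36 lat -0.11 w 0.179
X t10.58 Fx -9.82 Fy 0.72 Fz 11.02 Tz 0.09 Ty' 2.25 pos 77.03 lat -0.13 w 0.178
X t10.67 Fx -9.90 Fy 0.37 Fz 11.36 Tz 0.15 Ty' 2.19 pos 77.72 lat -0.11 w 0.179
```

```bash

python3 -m jog '0.022 0.006 0 0 0 0 1'>/dev/null && python3 x.py 12.3 &&
python3 -m jog '0.022 0.006 0 0 0 0 1'>/dev/null && python3 x.py 12.3 &&
python3 -m jog '0.022 0.006 0 0 0 0 1'>/dev/null && python3 x.py 12.3 &&
python3 -m jog '0.022 0.006 0 0 0 0 1'>/dev/null && python3 x.py 12.3 &&
python3 -m jog '0.022 0.006 0 0 0 0 1'>/dev/null && python3 x.py 12.3 &&
python3 -m jog '0.022 0.006 0 0 0 0 1'>/dev/null && python3 x.py 12.3 &&
python3 -m jog '0.022 0.006 0 0 0 0 1'>/dev/null && python3 x.py 12.3 &&
python3 -m jog '0.022 0.006 0 0 0 0 1'>/dev/null && python3 x.py 12.3 &&
python3 -m jog '0.022 0.006 0 0 0 0 1'>/dev/null && python3 x.py 12.3 &&
python3 -m jog '0.022 0.006 0 0 0 0 1'>/dev/null && python3 x.py 12.3 &&
python3 -m jog '0.022 0.006 0 0 0 0 1'>/dev/null && python3 x.py 12.3 &&
python3 -m jog '0.022 0.006 0 0 0 0 1'>/dev/null && python3 x.py 12.3 &&
python3 -m jog '0.022 0.006 0 0 0 0 1'>/dev/null && python3 x.py 12.3
```

```text
X t10.75 Fx -13.09 Fy 0.67 Fz 14.69 Tz 0.10 Ty' 2.79 pos 77.92 lat -0.14 w 0.181
```

```bash

python3 -m jog '0 0 0 0 0 0 1'>/dev/null && python3 x.py 18; python3 -m jog '0 0 0 0 0 0 1'>/dev/null && python3 x.py 18
```

```text
X t10.83 Fx -11.75 Fy 1.01 Fz 13.18 Tz 0.08 Ty' 2.50 pos 77.89 lat -0.12 w 0.182
X t10.92 Fx -11.00 Fy -0.20 Fz 11.99 Tz 0.06 Ty' 2.50 pos 77.89 lat -0.11 w 0.182
```

```bash

python3 -m jog '0.01 0.003 0 0 0 0 1'>/dev/null && python3 x.py 16;python3 -m jog '0 0 0 0 0 0 1'>/dev/null && python3 x.py 18
```

```text
X t11.00 Fx -13.83 Fy 0.86 Fz 13.96 Tz 0.11 Ty' 2.76 pos 77.89 lat -0.13 w 0.179
X t11.08 Fx -13.25 Fy 1.18 Fz 13.70 Tz 0.11 Ty' 2.70 pos 77.87 lat -0.12 w 0.184
```

```bash

python3 -m jog '0.01 0.003 0 0 0 0 1'>/dev/null && python3 x.py 16.5 && python3 -m jog '0 0 0 0 0 0 1'>/dev/null && python3 x.py 16.5 &&
python3 -m jog '0.01 0.003 0 0 0 0 1'>/dev/null && python3 x.py 16.5 &&python3 -m jog '0 0 0 0 0 0 1'>/dev/null && python3 x.py 16.5 &&
python3 -m jog '0.008 0.002 0 0 0 0 1'>/dev/null && python3 x.py 16.5 ;python3 -m jog '0 0 0 0 0 0 1'>/dev/null && python3 x.py 18
```

```text
X t11.17 Fx -13.55 Fy 0.51 Fz 15.67 Tz 0.09 Ty' 2.98 pos 77.88 lat -0.15 w 0.180
X t11.25 Fx -14.41 Fy 0.40 Fz 14.34 Tz 0.11 Ty' 2.83 pos 77.89 lat -0.10 w 0.177
X t11.33 Fx -15.17 Fy 0.59 Fz 16.06 Tz 0.09 Ty' 3.13 pos 77.89 lat -0.11 w 0.178
X t11.42 Fx -14.90 Fy 0.20 Fz 15.52 Tz 0.08 Ty' 3.06 pos 77.87 lat -0.13 w 0.177
X t11.50 Fx -16.14 Fy 1.24 Fz 16.54 Tz 0.09 Ty' 3.28 pos 77.87 lat -0.14 w 0.182
X t11.58 Fx -15.99 Fy 2.07 Fz 16.53 Tz 0.08 Ty' 3.17 pos 77.89 lat -0.12 w 0.180
```

```bash

python3 -m jog '0.011 0.003 0 0 0 0 1'>/dev/null && python3 x.py 16.5 ;python3 -m jog '0 0 0 0 0 0 1'>/dev/null && python3 x.py 18;python3 -m jog '0 0 0 0 0 0 1'>/dev/null && python3 x.py 18
```

```text
X t11.67 Fx -18.26 Fy 0.96 Fz 17.24 Tz 0.09 Ty' 3.52 pos 77.92 lat -0.13 w 0.173
X t11.75 Fx -15.83 Fy 0.89 Fz 17.00 Tz 0.08 Ty' 3.43 pos 77.87 lat -0.10 w 0.181
X t11.83 Fx -16.49 Fy 1.33 Fz 16.65 Tz 0.14 Ty' 3.42 pos 77.90 lat -0.09 w 0.178
```

```bash

python3 -m jog '0 0 0 0 0 0 0.4; 0 0 0 0 0 0 0;0 0 0 0 0 0 -0.5;0 0 0 0 0 0 -1'>/dev/null && python3 x.py;python3 -m jog '0 0 0 0 0 0 -1; 0 0 1 0 0 0 -1; 0 0 2.3 0 0 0 -1; 0 0 2.5 0 0 0 -1'>/dev/null && python3 x.py; python3 st.py
```

```text
X t12.17 Fx -0.49 Fy 0.61 Fz -0.35 Tz 0.02 Ty' -0.04 pos 83.53 lat -0.28 w 0.398
X t12.50 Fx 0.70 Fy 0.28 Fz 0.37 Tz 0.04 Ty' -0.14 pos 86.95 lat -0.31 w 0.704
t12.50 tcp [0.5492 0.0545 0.1484] toolx yaw -1.2939 swing from square -0.0001 down [ 0.009  0.001 -1.   ] F [0.6  0.46 0.37] T [ 0.071 -0.124  0.036] w 0.704
rel knob in holder axes mm 87.0 -0.3 j7 -1.56 world shift to knob (units) [-2.791 -0.783] yaw to square (6deg units) 0.00
```

```bash

python3 -m jog '-0.9 -0.25 0 0 0 -1.1 -1; -1.8 -0.5 0 0 0 -2.2 -1; -2.7 -0.77 0 0 0 -3.3 -1; -2.7 -0.77 0 0 0 -4.4 -1; -2.7 -0.77 0 0 0 -5.4 -1'>/dev/null; python3 -m jog '0 0 0 0 0 -0.5 -1; 0 0 0 0 0 -0.5 -1;0 0 0 0 0 -0.5 -1'>/dev/null; python3 st.py;  python3 - <<'E'
from station import env
from h import *
c=env.camera("top");crop(c,170,110,110,140,4,"pics/t5.png")
c=env.camera("scene");crop(c,225,130,100,130,5,"pics/s5.png")
E
```

```text
t13.17 tcp [0.4648 0.0304 0.1428] toolx yaw -1.9103 swing from square -0.6165 down [ 0. -0. -1.] F [-0.18 -0.04 -0.13] T [ 0.095 -0.014  0.003] w 0.998
rel knob in holder axes mm -0.8 -0.3 j7 -2.03 world shift to knob (units) [0.023 0.018] yaw to square (6deg units) 5.89
```

View pics/s5.png

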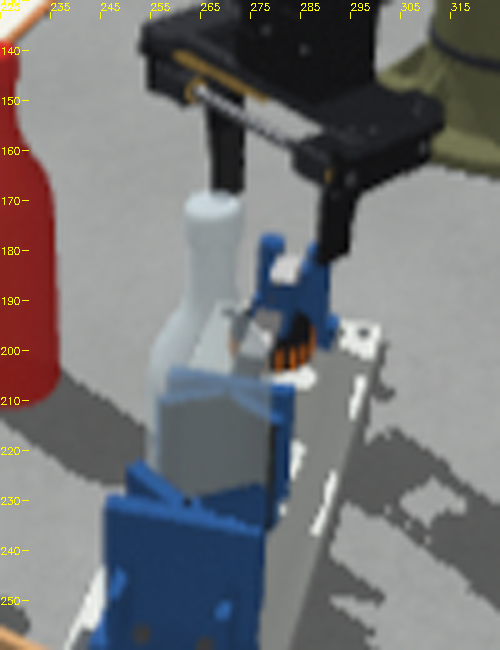

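View pics/t5.png

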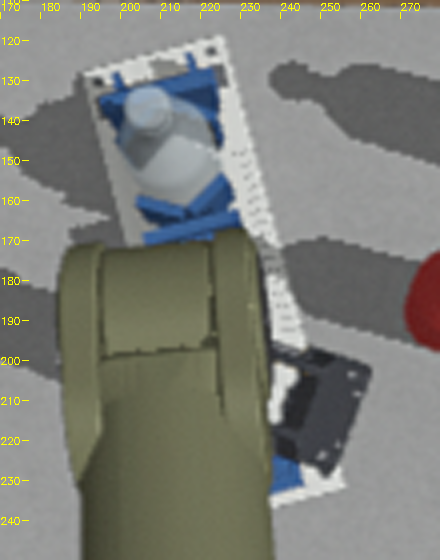

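```bash

python3 -m jog '0.04 0.01 -1 0 0 0 -1; 0.04 0.01 -2 0 0 0 -1; 0.04 0.01 -3 0 0 0 -1; 0.04 0.01 -3.4 0 0 0 -1; 0.04 0.01 -3.4 0 0 0 -0.5'>/dev/null; python3 st.py;  python3 -m jog '0 0 0 0 0 0 0; 0 0 0 0 0 0 1; 0 0 0 0 0 0 1; 0 0 0 0 0 0 1; 0 0 0 0 0 0 1' 50 >/dev/null; python3 z.py; python3 -m jog '0 0 0 0 0 0 1; 0 0 0 0 0 0 1; 0 0 0 0 0 0 1' >/dev/null; python3 z.py
```

```text
t13.68 tcp [0.4632 0.0308 0.038 ] toolx yaw -1.9110 swing from square -0.6173 down [-0.006  0.001 -1.   ] F [-1.36  0.21 -0.48] T [0.016 0.035 0.002] w 0.976
rel knob in holder axes mm -2.3 0.5 j7 -2.13 world shift to knob (units) [0.078 0.006] yaw to square (6deg units) 5.89
Z t14.10 swing -0.6185 Tz 0.025 F [ 0.   0.4 -0.2] [0.4667 0.0306 0.0418] w 0.633
Z t14.35 swing -0.6182 Tz -0.074 F [0.5 1.2 6.7] [0.4669 0.0311 0.0417] w 0.607
```

```bash
cat >> z.py <<'E'
open("log.txt","a").write("%.4f %.4f\n"%(sw,o["ft_torque"][2]))
E
python3 -m jog '0 0 0 0 0 0.4 1' >/dev/null; python3 z.py
python3 -m jog '0 0 0 0 0 0.4 1' >/dev/null; python3 z.py
python3 -m jog '0 0 0 0 0 0.4 1' >/dev/null; python3 z.py
python3 -m jog '0 0 0 0 0 0.4 1' >/dev/null; python3 z.py
python3 -m jog '0 0 0 0 0 0.4 1' >/dev/null; python3 z.py
python3 -m jog '0 0 0 0 0 0.4 1' >/dev/null; python3 z.py
python3 -m jog '0 0 0 0 0 0.4 1' >/dev/null; python3 z.py
python3 -m jog '0 0 0 0 0 0.4 1' >/dev/null; python3 z.py
```

```text
Z t14.43 swing -0.5771 Tz -0.432 F [-0.1  1.3  6.4] [0.4669 0.0311 0.0417] w 0.609
Z t14.52 swing -0.5339 Tz -0.456 F [-0.5  2.2  5.6] [0.4669 0.0311 0.0417] w 0.607
Z t14.60 swing -0.4920 Tz -0.434 F [-1.3  1.4  6.8] [0.4669 0.031  0.0417] w 0.610
Z t14.68 swing -0.4502 Tz -0.419 F [-0.7  1.8  6.3] [0.4669 0.031  0.0417] w 0.607
Z t14.77 swing -0.4082 Tz -0.448 F [-0.5  1.9  6.8] [0.4669 0.031  0.0417] w 0.610
Z t14.85 swing -0.3664 Tz -0.418 F [-0.2  1.2  6.8] [0.4669 0.0309 0.0417] w 0.606
Z t14.93 swing -0.3245 Tz -0.381 F [-0.5  1.8  5.3] [0.4669 0.0309 0.0417] w 0.608
Z t15.02 swing -0.2827 Tz -0.399 F [0.  1.8 7. ] [0.4669 0.0309 0.0417] w 0.612
```

Free turning is about -0.42 N m. I go on, logging every row.

```bash

python3 -m jog '0 0 0 0 0 0.3 1' >/dev/null; python3 z.py
python3 -m jog '0 0 0 0 0 0.3 1' >/dev/null; python3 z.py
python3 -m jog '0 0 0 0 0 0.3 1' >/dev/null; python3 z.py
python3 -m jog '0 0 0 0 0 0.3 1' >/dev/null; python3 z.py
python3 -m jog '0 0 0 0 0 0.3 1' >/dev/null; python3 z.py
python3 -m jog '0 0 0 0 0 0.3 1' >/dev/null; python3 z.py
python3 -m jog '0 0 0 0 0 0.3 1' >/dev/null; python3 z.py
python3 -m jog '0 0 0 0 0 0.3 1' >/dev/null; python3 z.py
python3 -m jog '0 0 0 0 0 0.3 1' >/dev/null; python3 z.py
python3 -m jog '0 0 0 0 0 0.3 1' >/dev/null; python3 z.py
python3 -m jog '0 0 0 0 0 0.3 1' >/dev/null; python3 z.py
python3 -m jog '0 0 0 0 0 0.3 1' >/dev/null; python3 z.py
```

```text
Z t15.10 swing -0.2514 Tz -0.438 F [-0.3  1.6  6. ] [0.4669 0.0308 0.0417] w 0.604
Z t15.18 swing -0.2204 Tz -0.436 F [-1.8  1.6  6.6] [0.4669 0.0308 0.0417] w 0.604
Z t15.27 swing -0.1892 Tz -0.468 F [-0.4  1.1  6.4] [0.4669 0.0308 0.0417] w 0.607
Z t15.35 swing -0.1577 Tz -0.436 F [-0.1  1.3  7.1] [0.4669 0.0308 0.0417] w 0.611
Z t15.43 swing -0.1264 Tz -0.493 F [-0.2  2.3  6.7] [0.4669 0.0308 0.0417] w 0.606
Z t15.52 swing -0.0950 Tz -0.520 F [-1.   1.1  6.6] [0.4669 0.0307 0.0417] w 0.605
Z t15.60 swing -0.0637 Tz -0.477 F [0.3 0.3 4.8] [0.4669 0.0307 0.0417] w 0.607
Z t15.68 swing -0.0324 Tz -0.500 F [0.6 1.1 6.8] [0.4669 0.0307 0.0417] w 0.610
Z t15.77 swing -0.0010 Tz -0.590 F [0.2 1.5 6.6] [0.4669 0.0307 0.0417] w 0.609
Z t15.85 swing 0.0304 Tz -0.547 F [-0.   0.7  6. ] [0.4669 0.0307 0.0417] w 0.611
Z t15.93 swing 0.0618 Tz -0.577 F [0.4 0.8 6.9] [0.4669 0.0306 0.0417] w 0.604
Z t16.02 swing 0.0931 Tz -0.562 F [0.  1.  6.8] [0.4669 0.0306 0.0417] w 0.609
```

```bash

python3 -m jog '0 0 0 0 0 0.3 1' >/dev/null; python3 z.py
python3 -m jog '0 0 0 0 0 0.3 1' >/dev/null; python3 z.py
python3 -m jog '0 0 0 0 0 0.3 1' >/dev/null; python3 z.py
python3 -m jog '0 0 0 0 0 0.3 1' >/dev/null; python3 z.py
python3 -m jog '0 0 0 0 0 0.3 1' >/dev/null; python3 z.py
python3 -m jog '0 0 0 0 0 0.3 1' >/dev/null; python3 z.py
python3 -m jog '0 0 0 0 0 0.3 1' >/dev/null; python3 z.py
python3 -m jog '0 0 0 0 0 0.3 1' >/dev/null; python3 z.py
python3 - <<'E'
import numpy as np
from scipy.optimize import curve_fit
d=np.loadtxt("log.txt");f=lambda x,a,b:a-.38*np.maximum(0,x-b)
p,c=curve_fit(f,d[:,0],d[:,1],[-.43,-.2]);print(p,np.sqrt(np.diag(c)),"past bite",d[-1,0]-p[1])
g=lambda x,a,b,k:a-k*np.maximum(0,x-b)
p,c=curve_fit(g,d[:,0],d[:,1],[-.43,-.2,.38]);print(p,np.sqrt(np.diag(c)))
E
```

```text
Z t16.10 swing 0.1245 Tz -0.572 F [-0.7  0.3  6.2] [0.4669 0.0306 0.0417] w 0.604
Z t16.18 swing 0.1559 Tz -0.624 F [0.1 0.  6.1] [0.467  0.0306 0.0417] w 0.608
Z t16.27 swing 0.1872 Tz -0.608 F [-0.3  0.7  6.6] [0.467  0.0306 0.0417] w 0.605
Z t16.35 swing 0.2186 Tz -0.613 F [0.  0.6 6.2] [0.467  0.0305 0.0417] w 0.608
Z t16.43 swing 0.2499 Tz -0.584 F [-0.1  0.6  6.9] [0.467  0.0305 0.0417] w 0.609
Z t16.52 swing 0.2813 Tz -0.716 F [1.1 1.3 6.8] [0.467  0.0305 0.0417] w 0.612
Z t16.60 swing 0.3126 Tz -0.677 F [0.  0.1 6.6] [0.467  0.0305 0.0417] w 0.613
Z t16.68 swing 0.3439 Tz -0.652 F [0.8 0.4 6.2] [0.467  0.0305 0.0417] w 0.610
[-0.42684286 -0.28598571] [0.01074058 0.03263725] past bite 0.6298857147384855
[-0.42335    -0.27150579  0.41291754] [0.01001891 0.03938329 0.03505007]
```

```bash

python3 -m jog '0 0 0 0 0 0.22 1' >/dev/null; python3 z.py
python3 -m jog '0 0 0 0 0 0.22 1' >/dev/null; python3 z.py
python3 -m jog '0 0 0 0 0 0.22 1' >/dev/null; python3 z.py
python3 - <<'E'
import numpy as np
from scipy.optimize import curve_fit
d=np.loadtxt("log.txt");f=lambda x,a,b:a-.38*np.maximum(0,x-b)
p,c=curve_fit(f,d[:,0],d[:,1],[-.43,-.2]);print(p,np.sqrt(np.diag(c)),"past bite",d[-1,0]-p[1], d[-6:,1].mean())
E
```

```text
Z t16.77 swing 0.3669 Tz -0.611 F [0.1 0.9 6.1] [0.4671 0.0304 0.0417] w 0.610
Z t16.85 swing 0.3895 Tz -0.663 F [-0.2  0.2  6.5] [0.467  0.0304 0.0417] w 0.609
Z t16.93 swing 0.4126 Tz -0.640 F [-0.1  0.8  7.2] [0.4671 0.0304 0.0417] w 0.607
[-0.42340536 -0.2826986 ] [0.01089944 0.03329949] past bite 0.6952985993368674 -0.6597333333333333
```

```bash

python3 -m jog '0 0 0 0 0 0 1; 0 0 0 0 0 0 0.2; 0 0 0 0 0 0 -0.3;0 0 0 0 0 0 -1;0 0 0 0 0 0 -1' >/dev/null; python3 z.py
python3 -m jog '0 0 0 0 0 0 -1; 0 0 0 0 0 0 -1; 0 0 1 0 0 0 -1;0 0 2 0 0 0 -1;0 0 3.2 0 0 0 -1' >/dev/null; python3 z.py
python3 -m jog '0 0 1.3 0 0 0 -1; 0 0 2.6 0 0 0 -1; 0 0 3.9 0 0 0 -1;-0.3 -1 4.5 0 0 0 -1;-0.6 -2 4.5 0 0 0 -1' >/dev/null; python3 z.py
python3 -m jog '-0.3 -1.3 0 0 0 0 -1; -0.5 -2.6 0 0 0 0 -1; -0.7 -3.9 0 0 0 0 -1;-0.8 -5 0 0 0 0 -1;-0.8 -5 0 0 0 0 -1' >/dev/null; python3 z.py
python3 - <<'E'
from station import env
from h import *
import pickle
t=env.camera("top");crop(t,170,110,110,140,4,"pics/t6.png")
s=env.camera("scene");crop(s,225,130,100,130,5,"pics/s6.png")
cv2.imwrite("pics/s6f.png",cv2.resize(s["pixels"][:,:,::-1],(800,600)))
pickle.dump((t,s),open("c6.pkl","wb"))
E
```

```text
Z t17.35 swing 0.4143 Tz -0.052 F [ 0.2  0.2 -0.5] [0.4653 0.0304 0.0404] w 0.724
Z t17.77 swing 0.4149 Tz -0.029 F [ 0.4 -1.3  0.4] [0.4641 0.0308 0.1364] w 0.989
Z t18.18 swing 0.4194 Tz 0.002 F [ 1.2 -0.9 -0.1] [ 0.4504 -0.0283  0.2768] w 1.001
Z t18.60 swing 0.4032 Tz 0.050 F [-0.7 -0.7 -0.2] [ 0.4213 -0.1871  0.2709] w 0.999
```

View pics/t6.png

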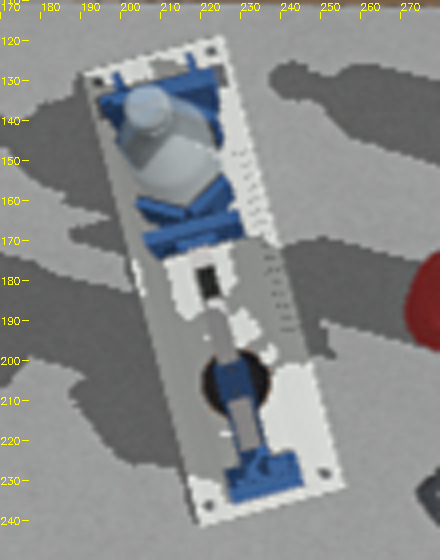

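View pics/s6.png

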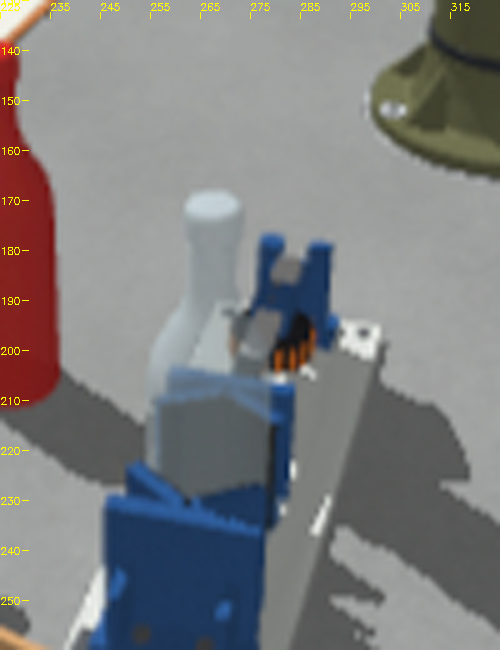

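View pics/s6f.png

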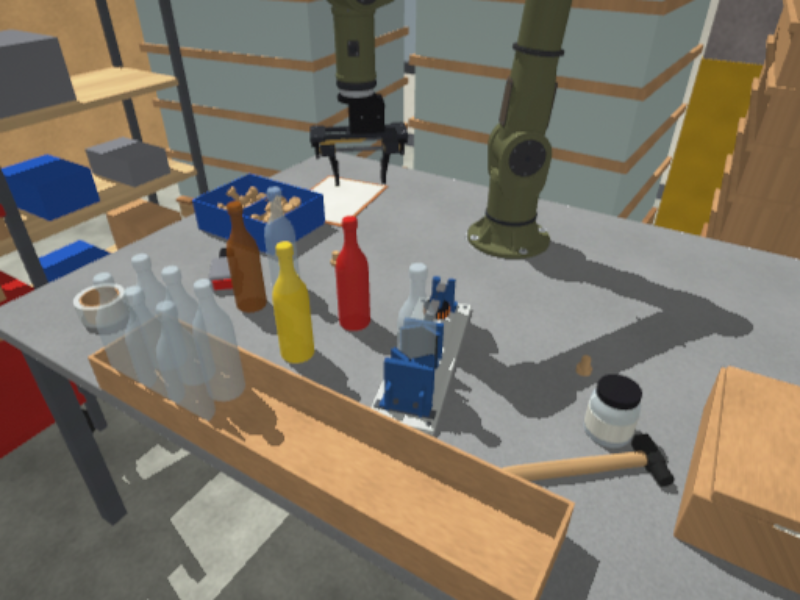

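```bash
python3 -m jog '0 0 0 0 0 0 -1; 0 0 0 0 0 0 -1; 0 0 0 0 0 0 -1' >/dev/null; python3 - <<'E'
from h import *
import pickle
t,s=pickle.load(open("c6.pkl","rb"))
w=atz(t,(170+208/4-.375,110+282/4-.375),.089);print("sleeve moved mm",np.linalg.norm(w[:2]-[.51578,.04535])*1e3)
m=tri(t,(170+148/4-.375,110+105/4-.375),s,(225+213/5-.4,130+203/5-.4));print("mouth",m)
a=cv2.imread("pics/s5.png");b=cv2.imread("pics/s6.png");print("bottle region diff s5/s6",cv2.absdiff(a,b)[300:480,150:265].mean())
from station import env
print(env.observe()["qd"].round(3)); env.finish_job()
E
```

```text
sleeve moved mm 26.802164289791985
mouth (array([0.6337672 , 0.07916397, 0.26018958]), np.float64(0.0009429086827677052))
bottle region diff s5/s6 4.210225442834139
[-0.     0.001  0.005 -0.003  0.002  0.001  0.001]
the job is handed in; nothing more can be done
```

The jaw is closed on the bottle, the bottle is back in the V stop, and the clamp is locked. I handed the job in at about 19 s; no verdict was reported.

- **Freeing the clamp:** I turned the knob about 0.62 rad clockwise, stopping short of the 1.3 rad that always frees it. The torque levelled off at about 0.43 N m and stayed flat, and the bar then slid with only about 8.7 N of drag.
- **Seating the bottle:** I pushed the jaw 26.4 mm by its sleeve. It met the bottle at about 16 mm, then slid it about 11 mm until it stopped. I pushed up to about 16–18 N at the wrist. Less the drag, that is roughly 7–9 N on the glass.
- **Locking the clamp:** I turned the knob anticlockwise with a new grip, 1.03 rad in all. The fitted bite point puts it 0.70 ± 0.03 rad past the bite, with a torque shift of about 0.24 N m, or about 66 N on the bar. The last few torque readings were flatter than the fit. If the grip slipped there, it is still about 0.6 rad past the bite, within 0.5 to 0.9.

**Last checks:** In the pictures the jaw has moved 26.8 mm, close to the 26.4 mm I measured at the arm. The bottle's mouth is 260 mm above the bench, so it stands upright. By eye the other things on the bench look unmoved, and the gripper was well clear.

**Not confirmed:** I could not measure the force left between jaw and bottle after letting go. The pictures before and after locking look the same at the bottle. The numerical comparison of them was inconclusive because the arm's shadows had moved.

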